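Clamp a fresh soap bar for trimming

TASK

Lift the new bar of soap out of the lower half of its mould and lay it flat on the trimming board between the two soft pads of the bar clamp, lengthwise along the clamp and in line with the pads. Then, working the clamp by its trigger only (do not push the far jaw by hand), squeeze and release the trigger against the handle until the far jaw has come up and both pads grip the soap firmly, without crushing it. Finish while still holding the trigger squeezed so that the soap stays gripped, and leave the mould halves and the other things standing about where they are.

Things in the scene. Friction and masses are not known exactly. Their poses are not given: they have to be found in the camera images.
- trim_board: Wooden board (202 x 114 x 16 mm, fixed) with a black one-hand bar clamp lying on it. Origin: on the worktop under the bar's centre line, level with the head pad's face. x: along the bar from head to far jaw; y: to the side of the jaws; z up. Board x -62 to 140, y -24 to 90 mm. Head housing x -62 to -8, y -18 to 36. Bar along y = 0, 18 mm wide. No part of the clamp is above z = 52 mm.
- soap_bar: Cream bar of soap, 72 x 48 x 30 mm (x, y, z), about 0.12 kg, origin at the centre of its underside. It starts in the lower mould half, 14 mm deep, its upper 16 mm standing proud and free to grip across the 48 mm. The clamp presses on its two ends (x); 5 to 35 N holds it well, above 40 N it is crushed.
- mould: Lower half of a metal soap mould, 100 x 74 x 25 mm (x, y, z), loose, 0.7 kg, origin at the centre of its underside. Cavity in the top 75 x 51 mm, 14 mm deep (floor at z = 11). Two 8 mm high pins stand at the corners (43, 30) and (-43, -30) mm.
- head_pad: Soft pad on the fixed jaw of the clamp's head, 40 mm wide (y) and 25 mm high. Origin: centre of its face, at (0, 60, 31) mm in the trim_board frame; the face looks to +x. The soap goes between it and far_pad, centred on y = 60.
- far_pad: Soft pad in the far jaw, 40 x 25 mm, origin at the centre of its face, which looks back to -x at the head pad; axes as trim_board. It stands at trim_board x = 86 to 112, y = 60, z = 31 mm at the start and comes nearer with the jaw. It gives 6 mm at 3 N per mm, then is hard.
- clamp_bar: Toothed bar with the far jaw (19 mm thick behind far_pad, y -14 to 82, z 20 to 45 mm). Axes as trim_board; its x in that frame is 0 at the widest opening (pads 112 mm apart) and falls to -50 mm as it closes. The ratchet lets it only close: it stays where it is left, but under load may spring back up to 4 mm to the last tooth when the trigger is let go.
- trigger: Trigger, hinged about a vertical axis at its origin, (-24, 24) mm in the trim_board frame; the blade runs to its -y in front of the handle, 11 mm thick, z 21 to 43 mm, to y = -122. Yaw from trim_board: +0.14 rad released (a spring returns it), -0.14 rad fully squeezed (hard stop). A full stroke draws the jaw 8 mm (9 at most), partly idle travel if it starts between teeth.
- trigger_grip (a point): Where to press the trigger: middle of the blade, 32 mm above the worktop, 5.5 mm behind its pressed (+x) face. In the trim_board frame at (-5, -62) mm released, (-29, -60) fully squeezed. Force needed here: 2 to 4 N for the spring, 1 N for friction; each further newton gives 2 to 2.6 N between the pads (so 8 N here gives about 9 N, 14 N about 20 to 25 N).
- handle_grip (a point): Centre of the fixed handle beside the trigger, at (-46, -62, 32) mm in the trim_board frame. The handle runs along y from -16 to -104 mm, 16 mm thick (x -54 to -38), z 20 to 44 mm. Over the outer faces of handle and trigger it is 55 mm released, 31 mm fully squeezed; nothing is under them but the worktop.
- mould_top: Upper half of the mould lying open side up near the worktop's front edge, 100 x 74 x 25 mm, origin at the centre of its underside. Leave it.
- peeler: White peeler, 170 mm long and 18 mm high, lying near the front edge; origin under its middle. Leave it.
- soap_dish: Soap dish with an old yellow soap, 88 x 123 x 33 mm, at the back; origin under its middle. Leave it.
- oil_bottle: Oil bottle, 61 mm wide, 268 mm tall, standing at the back; origin under its middle. Leave it.

How it is judged:
By the outcome, as a careful person would: the job done as asked, in the order asked, and still so for the second after the job is handed in, while the arm keeps its last pose, push and grip.
It also fails if it takes over 58 s, if anything falls off the work surface, if the arm or the gripper's body presses on something with over 40 N, if the wrist force passes 120 N, or if a joint passes its speed limit or range.

ROBOT

A 6-joint arm with a two-finger parallel gripper is mounted at the origin on a cart in front of the work surface, level with it; the furniture and walls round the work are solid. World frame = base frame: x ahead of the robot, y to its left, z up, the work surface at z = 0. Lengths are in m, angles in degrees, forces in N, time in s.
With the tool pointing down it reaches from about 0.35 to 1 m from the base axis. Payload 7.1 kg.
Tool frame: the origin (TCP) lies between the finger pads; the fingertips stand 14 mm ahead of it and the grasp point (between the pads) lies 5 mm behind it; y points along the fingers, x is the direction in which the jaws open and shut, and the axes are right-handed (so a half turn about y gives the same grasp; the last joint's range is limited). The gripper opens to 85 mm and grips with 20 to 120 N. Pads are 22 mm wide; open, the fingers measure 114 mm over their backs; the gripper's body (76 mm by 85 mm) begins 54 mm behind the grasp point. The pads swing forward as they close: fully open they stand 13 mm farther back than shut.
Start: joints at [74.828, 24.242, 93.386, -0, 62.372, -1.089], TCP at [0.152, 0.606, 0.245] pointing down, gripper open.
Joint ranges: [-172.04, 172.04], [-51.8, 120.97], [4.93, 147.93], [-75.15, 255.16], [6.16, 154.13], [-145.62, 145.62]. Speed limits (degrees/s): [136.94, 136.94, 172.46, 180, 180, 180].

INTERFACE

Orientations are given as [roll, pitch, yaw] about the fixed x, y, z axes, in that order (R = Rz(yaw) Ry(pitch) Rx(roll)).
In Python, from station import sense, viewer, order gives the robot as it stands. The module is installed in compiled form; this text tells all that it offers.
- The arm moves only by the shell command python3 -m crank 'ROWS'. ROWS is JSON, a list of rows, each a list of 7 numbers: the shift along the tool's x, y, z in mm, then the turn, a rotation vector about the tool's x, y, z in rad, then the gripper's target within -1 to 1 (fully open at 1, half-way at 0, shut at -1). A call has 1 to 20 rows; each row shifts and turns the commanded pose from where the row before left it, along the tool's axes as they then stand; what a row does not reach is not made up. A row lasts 1/8 s, in which the tool goes at most 62.5 mm and 10.7 degrees, less where a joint would pass 70% of its speed; a pose out of reach is approached as far as the arm can. A call is refused whole if a number of a shift passes 62.5 or a number of a turn 0.188, either way. A call with a gripper value outside its range is refused whole. The fingers move at their own pace and stop on an object; the grip force is fixed at half the most. Time passes only in rows, so rows that do not move let the fingers close. It gives the time, the measured TCP pose, the force and the opening at its end, in the units of the state.
- sense(): the state, without advancing time (a new reading comes with each control period).
- viewer.read_camera(name): name is "scene" or "top" or "wrist"; returns a dict with "img" (420x560x3 uint8, red, green, blue), "fovy" (degrees; the focal length in pixels is half the picture's height over the tangent of half this angle, whatever the lens; pixels are square), "cx", "cy" (the principal point, pixels), "extrinsics" (4x4, takes a point from world to camera coordinates). Camera axes: x right, y down, z forward; pixel columns grow to the right and rows downward; lengths in m; the calibration is good to about 2 mm. The wrist camera is an equidistant fisheye: a pixel r from the principal point sees the ray r / f radians off the axis. A picture is of the moment at which its call begins. There is no depth.
- order.finish_job(): hands the job in, once; it reports no verdict.
The state is a dict: "time": time; "joints": joint angles; "qvel": joint speeds; "effort": joint torques, N m; "tool_pos": TCP position; "orientation": TCP orientation; "force": force on the tool from outside, world axes, zero at the start; "ft_torque": the same for the moment, N m; "opening": finger opening in m.
Only numpy, scipy, OpenCV 4.12 (cv2) and the standard library are available. Lean on these libraries where they do the work, as an engineer would, in place of code of your own. Each camera call takes 0.05 s, during which the arm holds its last target.

## Working session

There is one attempt and no reset: what is moved stays moved. The work goes in short steps, Python scripts to look and compute and a shell command to move; the robot and the scene stay as the last step left them, time stands still between calls to the robot, and variables do not carry over. Pictures are saved under pics/ and viewed, and the job is handed in when it is done.

```bash
mkdir -p pics; ls; python3 - <<'E'
from station import sense, viewer, order
import cv2, numpy as np
print(sense())
for n in ["scene","top","wrist"]:
    c=viewer.read_camera(n)
    cv2.imwrite(f"pics/{n}0.png",c["img"][:,:,::-1])
    print(n,c["fovy"],c["cx"],c["cy"],np.round(c["extrinsics"],4).tolist())
E
```

```text
pics
{'time': 0.0, 'joints': array([ 7.48279008e+01,  2.42871748e+01,  9.34329308e+01,  6.51536813e-04,
        6.23714514e+01, -1.09057264e+00]), 'qvel': array([ 0.01159386,  0.02948969,  0.04635577, -0.0389168 ,  0.04828011,
        0.00151374]), 'effort': array([-5.79576408e-04, -5.57395256e+01, -2.81737769e+01,  2.56439546e-05,
        7.43947341e-03,  2.06874535e-05]), 'tool_pos': array([0.15191617, 0.60570208, 0.2445055 ]), 'orientation': array([-89.99768074,   0.0915295 ,  75.91817265]), 'force': array([-1.16330065, -0.59331871,  0.89344496]), 'ft_torque': array([ 0.01248657, -0.05504777,  0.05083951]), 'opening': 0.08548223769310354}
scene 48.63247594932517 277.50172107121125 204.5791478509736 [[-0.9007, -0.4344, 0.0051, 0.3587], [-0.3028, 0.6193, -0.7244, 0.341], [0.3115, -0.654, -0.6894, 0.6563], [0.0, 0.0, 0.0, 1.0]]
top 53.63876386304953 277.38775828897116 204.21536900658722 [[0.0243, -0.9997, 0.0033, -0.2209], [-0.991, -0.0245, -0.1318, 0.5295], [0.1318, -0.0001, -0.9913, 0.9435], [0.0, 0.0, 0.0, 1.0]]
wrist 65.70646984690485 277.0714615383722 211.15660890650042 [[0.2435, 0.9699, -0.0016, -0.6242], [0.9246, -0.2316, 0.3024, -0.0381], [0.2929, -0.0751, -0.9532, 0.3803], [0.0, 0.0, 0.0, 1.0]]
```

View pics/scene0.png

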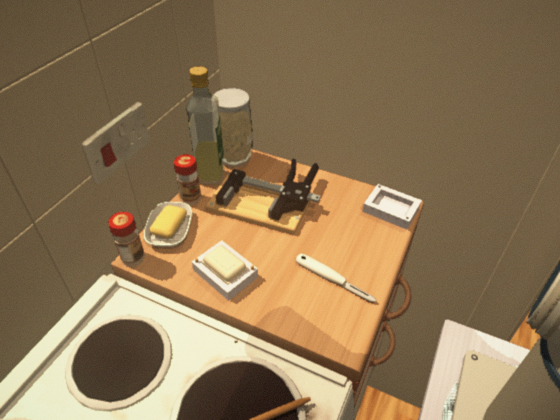

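View pics/top0.png

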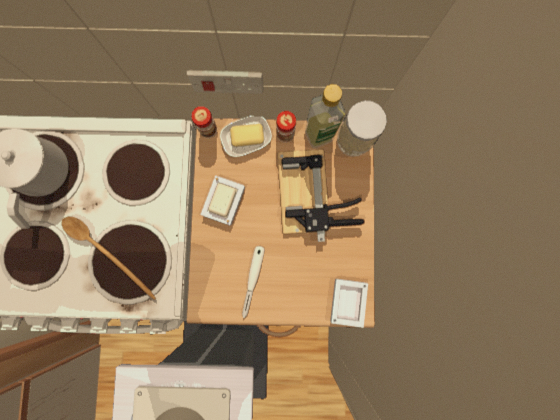

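View pics/wrist0.png

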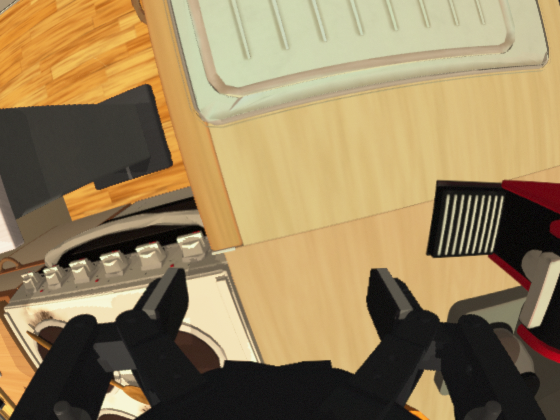

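```bash
python3 - <<'E'
import cv2
a=cv2.imread("pics/top0.png")
cv2.imwrite("pics/topz.png",cv2.resize(a[130:260,190:375],None,fx=4.3,fy=4.3,interpolation=cv2.INTER_CUBIC))
a=cv2.imread("pics/scene0.png")
cv2.imwrite("pics/scenez.png",cv2.resize(a[150:300,140:330],None,fx=4,fy=4,interpolation=cv2.INTER_CUBIC))
E
```

```text
(no output)
```

View pics/topz.png

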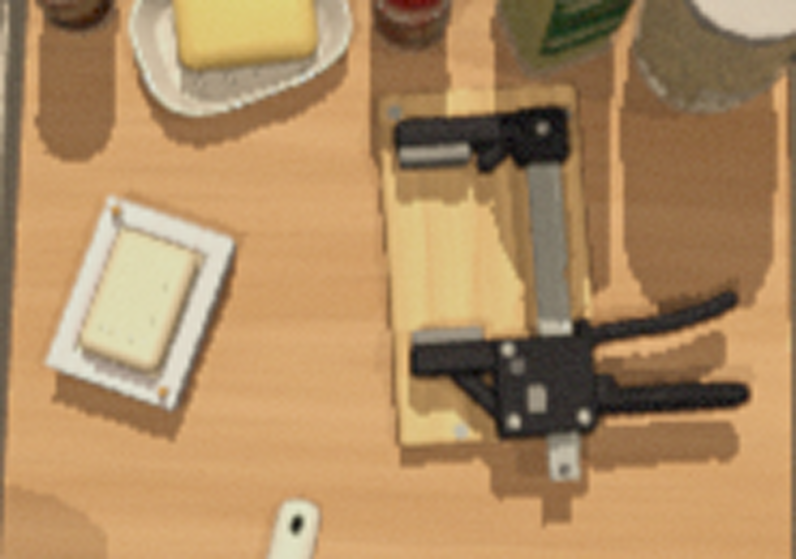

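View pics/scenez.png

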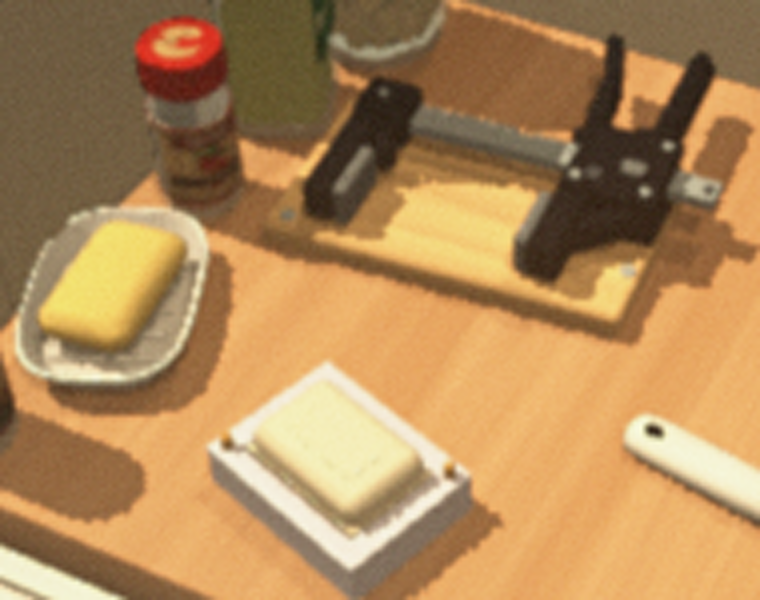

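```bash
cat > h.py <<'E'
import numpy as np, cv2
from station import sense, viewer, order
from scipy.spatial.transform import Rotation as Ro
def cam(n,save=None):
    c=viewer.read_camera(n); c["name"]=n
    if save: cv2.imwrite(save,c["img"][:,:,::-1])
    return c
def ray(c,u,v):
    f=210/np.tan(np.radians(c["fovy"]/2)); x=u-c["cx"]; y=v-c["cy"]
    if c["name"]=="wrist":
        r=np.hypot(x,y); t=r/f; d=np.array([x/r*np.sin(t),y/r*np.sin(t),np.cos(t)]) if r>0 else np.array([0,0,1.])
    else: d=np.array([x/f,y/f,1])
    E=c["extrinsics"]; R=E[:3,:3]; t=E[:3,3]
    return -R.T@t, R.T@(d/np.linalg.norm(d))
def onz(c,u,v,z):
    o,d=ray(c,u,v); return o+d*(z-o[2])/d[2]
def proj(c,p):
    f=210/np.tan(np.radians(c["fovy"]/2)); q=c["extrinsics"]@np.r_[p,1]; q=q[:3]
    if c["name"]=="wrist":
        t=np.arctan2(np.hypot(q[0],q[1]),q[2]); s=f*t/np.hypot(q[0],q[1]); return np.array([c["cx"]+q[0]*s,c["cy"]+q[1]*s])
    return np.array([c["cx"]+f*q[0]/q[2],c["cy"]+f*q[1]/q[2]])
def tool(): 
    s=sense(); return s["tool_pos"], Ro.from_euler("xyz",s["orientation"],degrees=True).as_matrix()
def go(target,yaw):
    """tool-down pose with tool x at world yaw: total shift in tool axes (mm), turn (rad) about tool y"""
    p,R=tool(); d=R.T@(np.array(target)-p)*1000
    Rt=Ro.from_euler("xyz",[-90,0,yaw],degrees=True).as_matrix()
    return np.round(d,1), np.round(Ro.from_matrix(R.T@Rt).as_rotvec(),4)
E
python3 - <<'E'
from h import *
c=cam("top")
def z(u,v): return u/4.3+190-.38, v/4.3+130-.38
P={"boardTL":(375,95,.016),"TR":(577,85,.016),"BL":(402,445,.016),
"mouldA":(110,197,.025),"mouldB":(237,237,.025),"mouldC":(47,362,.025),"mouldD":(173,408,.025),
"barTop":(545,165,.04),"barBot":(565,455,.04),"trigTip":(735,297,.04),"handleTip":(745,393,.04),"headpadL":(413,330,.043),"headpadR":(483,330,.043),"farL":(400,163,.043),"farR":(468,160,.043)}
for k,(u,v,h) in P.items(): print(k,onz(c,*z(u,v),h).round(4))
for k,u,v in [("dish",247,136),("bottle",325,120),("mtop",350,303),("peelA",260,248),("peelB",245,316),("red",286,125),("jar",360,130)]: print(k,onz(c,u,v,0.02).round(3))
E
```

```text
boardTL [ 0.6668 -0.2034  0.016 ]
TR [ 0.6755 -0.3182  0.016 ]
BL [ 0.4683 -0.2232  0.016 ]
mouldA [ 0.6022 -0.0568  0.025 ]
mouldB [ 0.5813 -0.1285  0.025 ]
mouldC [ 0.5087 -0.0262  0.025 ]
mouldD [ 0.485  -0.0966  0.025 ]
barTop [ 0.6232 -0.2983  0.04  ]
barBot [ 0.4635 -0.311   0.04  ]
trigTip [ 0.5521 -0.403   0.04  ]
handleTip [ 0.4996 -0.4084  0.04  ]
headpadL [ 0.5292 -0.2273  0.043 ]
headpadR [ 0.5301 -0.2654  0.043 ]
farL [ 0.6216 -0.2182  0.043 ]
farR [ 0.6243 -0.2556  0.043 ]
dish [ 0.703 -0.129  0.02 ]
bottle [ 0.749 -0.32   0.02 ]
mtop [ 0.31  -0.382  0.02 ]
peelA [ 0.432 -0.169  0.02 ]
peelB [ 0.274 -0.139  0.02 ]
red [ 0.734 -0.224  0.02 ]
jar [ 0.726 -0.406  0.02 ]
```

```bash
python3 - <<'E'
from h import *
c=cam("wrist"); p,R=tool()
E=c["extrinsics"]; o=-E[:3,:3].T@E[:3,3]
print("cam in tool",(R.T@(o-p)).round(4)); print((R.T@E[:3,:3].T).round(3))
print(go([.50,-.10,.33],72))
E
```

```text
cam in tool [ 1.000e-04 -1.283e-01  7.860e-02]
[[ 1.    -0.    -0.   ]
 [ 0.    -0.302  0.953]
 [-0.    -0.953 -0.302]]
(array([-600.1,  -84.6, -509.3]), array([ 0.    ,  0.0684, -0.0008]))
```

```bash
python3 -m crank '[[-5,-20,-4,0,0,0,1],[-15,-30,-11,0,0,0,1],[-30,-25,-23,0,0,0,1],[-44,-10,-34,0,0,0,1],[-46,0,-36,0,0,0,1],[-46,0,-36,0,0,0,1],[-46,0,-36,0,0,0,1],[-46,0,-36,0,0,0,1],[-46,0,-36,0,0,0,1],[-46,0,-36,0,0,0,1],[-46,0,-36,0,0,0,1],[-46,0,-36,0,0,0,1],[-46,0,-36,0,0,0,1],[-46,0,-36,0,0,0,1],[-46,0,-33,0,0,0,1],[-40,0,-25,0,0,0,1],[-20,0,-12,0,0,0,1],[-3,0,-3,0,0.068,0,1],[0,0,0,0,0,0,1]]'; python3 - <<'E'
from h import *
c=cam("wrist","pics/w1.png"); print(sense()["tool_pos"],sense()["orientation"],sense()["force"]); np.save("w1E.npy",c["extrinsics"])
E
```

```text
time: 2.62
tool_pos: [0.4805, -0.1604, 0.3314]
orientation: [-90.1, 0.0, 72.0]
force: [-0.0, 0.7, 0.4]
opening: 0.0853
[ 0.48039169 -0.15991708  0.3312335 ] [-9.00564393e+01  6.26639628e-04  7.20692289e+01] [ 0.24673808 -0.51811829 -0.41499165]
```

View pics/w1.png

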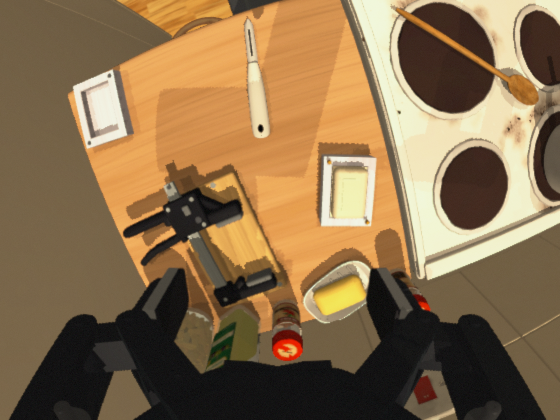

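```bash
python3 - <<'E'
import cv2
a=cv2.imread("pics/w1.png")
cv2.imwrite("pics/w1a.png",cv2.resize(a[160:310,110:290],None,fx=4,fy=4,interpolation=cv2.INTER_CUBIC))
cv2.imwrite("pics/w1b.png",cv2.resize(a[145:235,310:390],None,fx=6,fy=6,interpolation=cv2.INTER_CUBIC))
E
```

```text
(no output)
```

View pics/w1a.png

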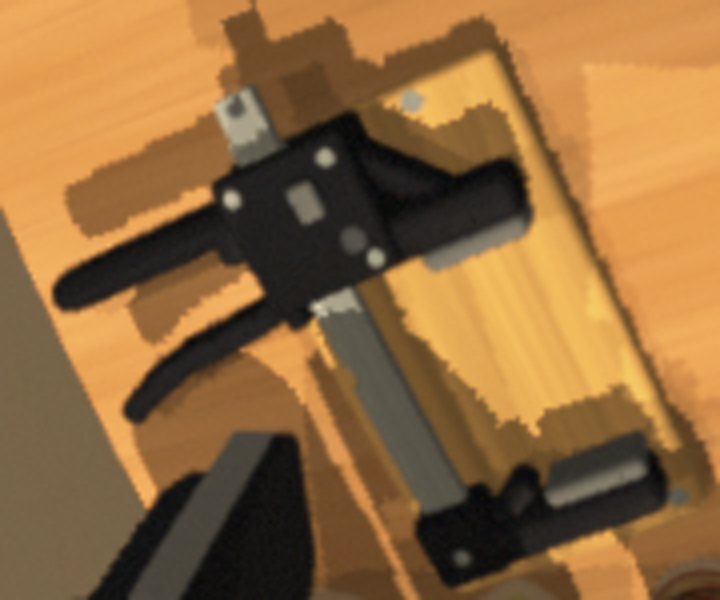

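View pics/w1b.png

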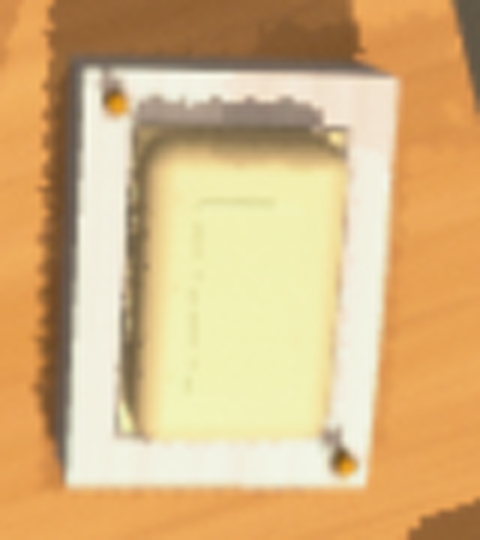

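```bash
python3 - <<'E'
from h import *
c=cam("wrist")
za=lambda u,v:(u/4+110-.38,v/4+160-.38)
zb=lambda u,v:(u/6+310-.42,v/6+145-.42)
for k,u,v,h in [("A-",85,67,.025),("TR",398,77,.025),("BR",365,487,.025),("BL",67,485,.025),("sTL",150,145,.041),("sTR",345,150,.041),("sBR",328,437,.041),("sBL",150,437,.041),("pin1",115,100,.033),("pin2",345,462,.033)]:
    print(k,onz(c,*zb(u,v),h).round(4))
o=onz
for k,u,v,h in [("bdR0",495,52,.016),("bdR1",682,455,.016),("hp0",437,270,.0435),("hp1",530,230,.0435),("fp0",550,488,.0435),("fp1",645,455,.0435),("trigtip",135,412,.043),("handletip",60,295,.044),("barA0",315,310,.045),("barA1",422,508,.045),("barB0",360,292,.045),("barB1",465,490,.045),("screw0",412,102,.016),("screw1",680,497,.016)]:
    print(k,onz(c,*za(u,v),h).round(4))
E
```

```text
A- [ 0.4818 -0.0941  0.025 ]
TR [ 0.505 -0.024  0.025]
BR [ 0.6006 -0.0552  0.025 ]
BL [ 0.5768 -0.1254  0.025 ]
sTL [ 0.4998 -0.0866  0.041 ]
sTR [ 0.5138 -0.0442  0.041 ]
sBR [ 0.5784 -0.064   0.041 ]
sBL [ 0.5652 -0.1044  0.041 ]
pin1 [ 0.4895 -0.0905  0.033 ]
pin2 [ 0.5892 -0.06    0.033 ]
bdR0 [ 0.4675 -0.2198  0.016 ]
bdR1 [ 0.6372 -0.2058  0.016 ]
hp0 [ 0.5288 -0.2601  0.0435]
hp1 [ 0.525  -0.2242  0.0435]
fp0 [ 0.6215 -0.252   0.0435]
fp1 [ 0.6188 -0.2142  0.0435]
trigtip [ 0.5472 -0.3953  0.043 ]
handletip [ 0.4946 -0.4027  0.044 ]
barA0 [ 0.5291 -0.3074  0.045 ]
barA1 [ 0.6151 -0.3008  0.045 ]
barB0 [ 0.5277 -0.2889  0.045 ]
barB1 [ 0.6124 -0.2821  0.045 ]
screw0 [ 0.4749 -0.2542  0.016 ]
screw1 [ 0.655  -0.2123  0.016 ]
```

```bash
python3 - <<'E'
from h import *
c=cam("scene")
z=lambda u,v:(u/4+140-.38,v/4+150-.38)
for k,u,v,h in [("m",328,362,.025),("m",470,487,.025),("m",210,447,.025),("m",350,572,.025),("bd",262,228,.016),("bd",615,325,.016),("farpadtop",342,190,.0435),("farpadtop2",375,150,.0435),("hp",517,245,.0435),("hp2",545,195,.0435)]: print(k,onz(c,*z(u,v),h).round(4))
E
```

```text
m [ 0.5798 -0.1264  0.025 ]
m [ 0.4825 -0.0888  0.025 ]
m [ 0.6019 -0.0567  0.025 ]
m [ 0.508  -0.0242  0.025 ]
bd [ 0.6647 -0.1999  0.016 ]
bd [ 0.468  -0.2178  0.016 ]
farpadtop [ 0.6249 -0.2192  0.0435]
farpadtop2 [ 0.625  -0.254   0.0435]
hp [ 0.5251 -0.2225  0.0435]
hp2 [ 0.5286 -0.262   0.0435]
```

```bash
python3 - <<'E'
from h import *
print(go([.5428,-.0753,.085],72))
E
```

```text
(array([ 99.3, 246. , -33.4]), array([0.0007, 0.0019, 0.    ]))
```

```bash
python3 -m crank '[[10,15,-3,0,0,0,0.4],[25,40,-8,0,0,0,0.4],[25,50,-8,0,0,0,0.4],[25,50,-8,0,0,0,0.4],[14,45,-6,0,0,0,0.4],[0,35,0,0,0,0,0.4],[0,11,0,0,0,0,0.4],[0,0,0,0,0,0,0.4]]'; python3 - <<'E'
from h import *
c=cam("wrist","pics/w2.png"); c=cam("scene","pics/s2.png"); c=cam("top","pics/t2.png");print(sense()["tool_pos"],sense()["orientation"],sense()["force"],sense()["opening"])
a=cv2.imread("pics/t2.png"); b=cv2.imread("pics/s2.png")
cv2.imwrite("pics/ts2.png",np.hstack([cv2.resize(a[130:260,180:310],(400,400)),cv2.resize(b[180:310,150:280],(400,400))]))
E
```

```text
time: 3.78
tool_pos: [0.5421, -0.0753, 0.0838]
orientation: [-89.9, 0.0, 72.1]
force: [0.2, -0.6, 1.4]
opening: 0.0599
[ 0.54346153 -0.07595658  0.08574222] [-9.01442218e+01 -2.15639162e-02  7.20156536e+01] [ 0.17462039 -0.37163813 -0.53698459] 0.05986191811493478
```

View pics/w2.png

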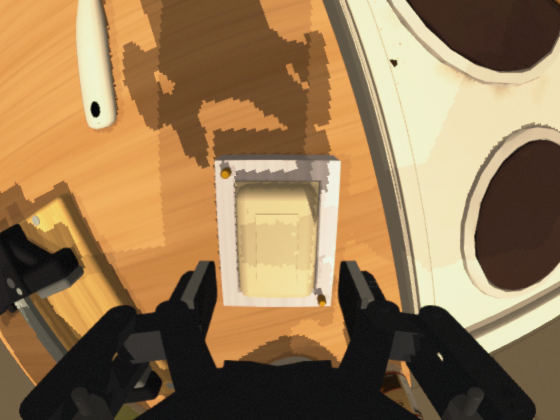

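View pics/ts2.png

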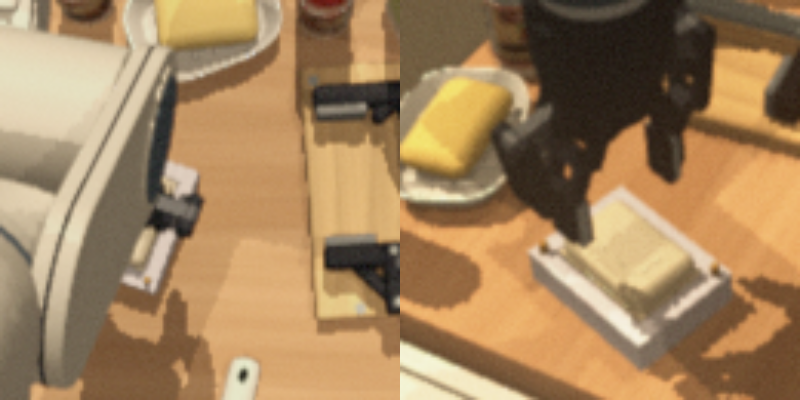

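```bash
python3 -m crank '[[0,15,0,0,0,0,0.4],[0,15,0,0,0,0,0.4],[0,8,0,0,0,0,0.4],[0,0,0,0,0,0,0.4],[0,2,0,0,0,0,0.4]]'; python3 -m crank '[[0,2,0,0,0,0,0.4],[0,0,0,0,0,0,0.4]]';python3 - <<'E'
from h import *
c=cam("scene","pics/s3.png"); a=cv2.imread("pics/s3.png")
cv2.imwrite("pics/s3z.png",cv2.resize(a[170:310,150:300],None,fx=4,fy=4))
c=cam("wrist","pics/w3.png")
E
```

```text
time: 4.55
tool_pos: [0.5427, -0.0758, 0.0444]
orientation: [-90.0, -0.0, 72.0]
force: [-0.3, 0.2, 0.2]
opening: 0.0599
time: 4.8
tool_pos: [0.5425, -0.0758, 0.0424]
orientation: [-90.0, -0.0, 72.0]
force: [-0.2, -0.1, 0.9]
opening: 0.0599
```

View pics/s3z.png

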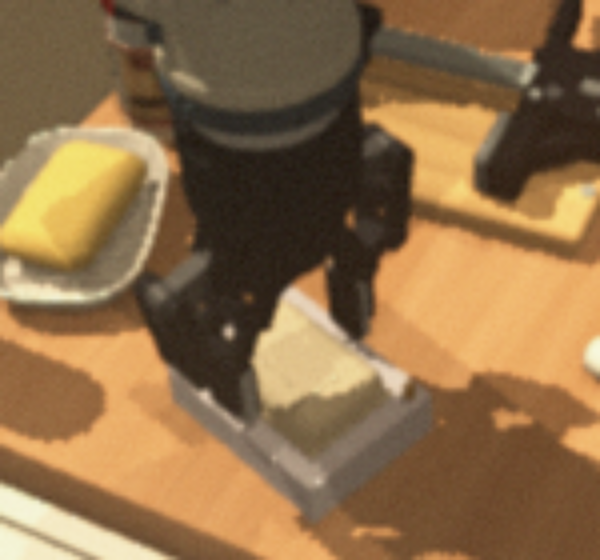

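View pics/w3.png

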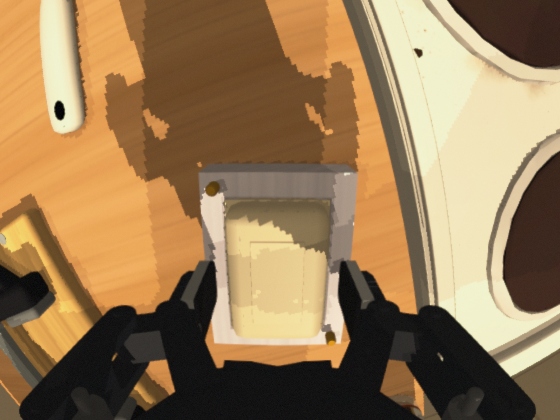

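```bash
python3 -m crank '[[0,0,0,0,0,0,0.28],[0,2,0,0,0,0,0.28],[0,0,0,0,0,0,0.28]]'; python3 -m crank '[[0,2,0,0,0,0,0.28],[0,0,0,0,0,0,0.28]]'; python3 -m crank '[[0,2,0,0,0,0,0.28],[0,0,0,0,0,0,0.28]]'
```

```text
time: 5.28
tool_pos: [0.5424, -0.0757, 0.0402]
orientation: [-90.0, 0.0, 72.0]
force: [-0.7, -0.4, 0.4]
opening: 0.0543
time: 5.52
tool_pos: [0.5424, -0.0757, 0.0381]
orientation: [-90.0, 0.0, 72.0]
force: [0.2, -0.6, -0.7]
opening: 0.0545
time: 5.78
tool_pos: [0.5424, -0.0758, 0.0362]
orientation: [-90.0, 0.0, 72.0]
force: [-0.3, -0.9, 0.0]
opening: 0.0547
```

```bash
python3 -m crank '[[0,0,0,0,0,0,0.1],[0,0,0,0,0,0,-0.1],[0,0,0,0,0,0,-0.3],[0,0,0,0,0,0,-0.3]]'; python3 - <<'E'
from h import *
c=cam("scene","pics/s4.png"); a=cv2.imread("pics/s4.png")
cv2.imwrite("pics/s4z.png",cv2.resize(a[170:310,150:300],None,fx=4,fy=4))
E
```

```text
time: 6.28
tool_pos: [0.5426, -0.0758, 0.0367]
orientation: [-90.0, -0.0, 72.0]
force: [-1.5, 0.2, 6.0]
opening: 0.0466
```

View pics/s4z.png

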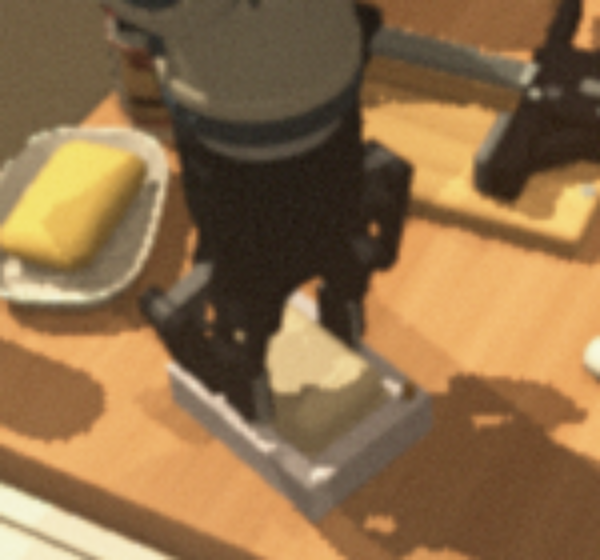

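```bash
python3 -m crank '[[0,-2,0,0,0,0,-0.3],[0,-4,0,0,0,0,-0.3],[0,-6,0,0,0,0,-0.3],[0,-8,0,0,0,0,-0.3],[0,-12,0,0,0,0,-0.3],[0,-20,0,0,0,0,-0.3],[0,-25,0,0,0,0,-0.3],[0,-10,0,0,0,0,-0.3],[0,0,0,0,0,0,-0.3]]'; python3 - <<'E'
from h import *
c=cam("scene","pics/s5.png"); a=cv2.imread("pics/s5.png")
cv2.imwrite("pics/s5z.png",cv2.resize(a[150:310,150:300],None,fx=3.5,fy=3.5))
c=cam("wrist","pics/w5.png")
E
```

```text
time: 7.45
tool_pos: [0.5429, -0.0758, 0.1242]
orientation: [-90.1, -0.0, 72.0]
force: [0.2, 0.2, -0.8]
opening: 0.047
```

View pics/s5z.png

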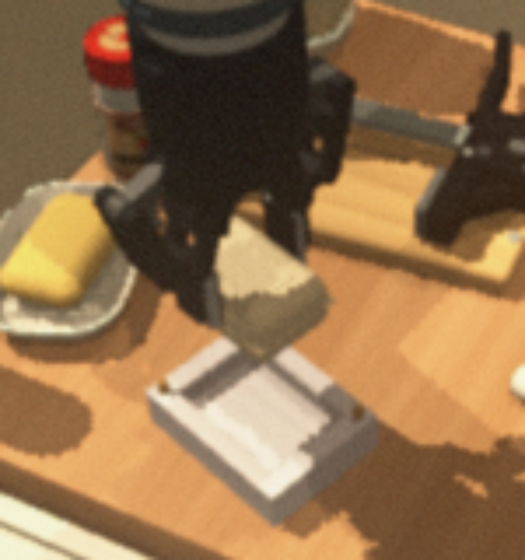

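View pics/w5.png

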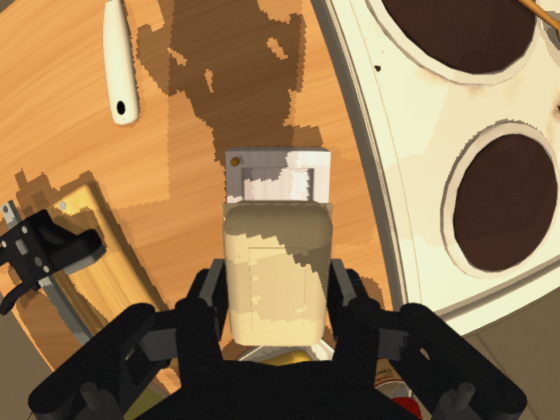

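```bash
python3 - <<'E'
from h import *
c=cam("wrist"); p,R=tool()
for u,v,dz in [(278,204,-.0257),(278,235,.0043),(278,345,.0043)]:
    print(v,(R.T@(onz(c,u,v,p[2]+dz)-p)*1000).round(1))
for zz in (36,-36): print(zz, proj(c,p+R@np.array([0,.0257,zz/1e3])), proj(c,p+R@np.array([0,-.0043,zz/1e3])))
print(go([.5677,-.2403,.124],94.8), go([.5677,-.2403,.0437],94.8))
E
```

```text
204 [ 0.5 25.7 33.2]
235 [ 0.5 -4.3 28.7]
345 [  0.5  -4.3 -30.3]
36 [276.93624729 198.4844897 ] [276.89827373 218.21990791]
-36 [276.97750141 318.67663647] [276.9563552  353.14028944]
(array([-148.6,   -1.5,  -75.3]), array([-1.400e-03, -3.976e-01,  1.000e-04])) (array([-148.6,   78.8,  -75.4]), array([-1.400e-03, -3.976e-01,  1.000e-04]))
```

```bash
python3 -m crank '[[-10,0,-5,0,0,0,-0.3],[-30,0,-15,0,0,0,-0.3],[-40,0,-20,0,0,0,-0.3],[-40,0,-20,0,0,0,-0.3],[-24,0,-13,0,0,0,-0.3],[-4.6,0,-2.3,0,0,0,-0.3],[0,0,0,0,-0.08,0,-0.3],[0,0,0,0,-0.12,0,-0.3],[0,0,0,0,-0.12,0,-0.3],[0,0,0,0,-0.08,0,-0.3],[0,0,0,0,0,0,-0.3]]'; python3 - <<'E'
from h import *
c=cam("scene","pics/s6.png"); a=cv2.imread("pics/s6.png")
cv2.imwrite("pics/s6z.png",cv2.resize(a[130:270,180:330],None,fx=4,fy=4))
c=cam("wrist","pics/w6.png")
c=cam("top","pics/t6.png")
print(go([.5677,-.2403,.124],94.8))
E
```

```text
time: 8.98
tool_pos: [0.5678, -0.2396, 0.1228]
orientation: [-89.9, -0.0, 94.9]
force: [-0.3, -0.3, -0.8]
opening: 0.047
(array([-0.3, -0.9,  0.4]), array([-0.0005,  0.0013,  0.0003]))
```

View pics/s6z.png

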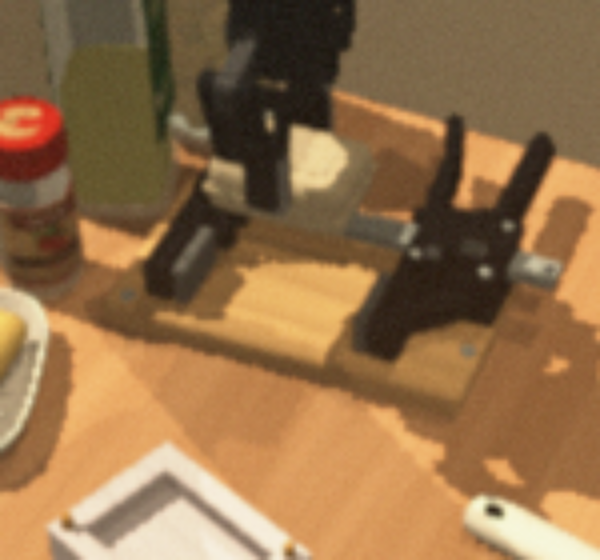

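View pics/w6.png

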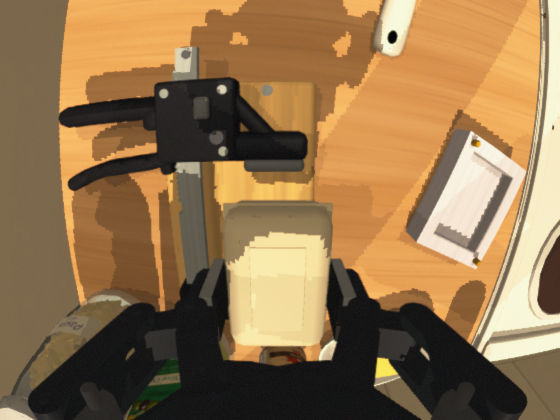

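View pics/t6.png

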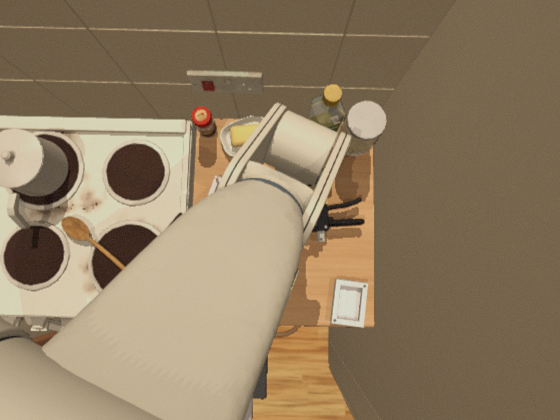

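```bash
python3 - <<'E'
from h import *
c=cam("wrist"); p,R=tool()
a=c["img"][60:220,150:330]
cv2.imwrite("pics/w6z.png",cv2.resize(a[:,:,::-1],None,fx=4,fy=4,interpolation=cv2.INTER_CUBIC))
for n,u,v,h in [("hpL",245,170,.0435),("hpR",303,170,.0435),("bdE0",314.5,85,.016),("bdE1",317.5,195,.016),("barL",178,180,.045),("barR",203,180,.045),("barL",186,255,.045),("barR",207,255,.045),("barL",178,180,.035),("barR",203,180,.035)]:
    w=onz(c,u,v,h); print(n,w.round(4),(R.T@(w-p)*1000).round(1))
E
```

```text
hpL [ 0.5293 -0.2637  0.0435] [-20.3  79.7  40.6]
hpR [ 0.5262 -0.2262  0.0435] [17.4 79.7 40.6]
bdE0 [ 0.4681 -0.2213  0.016 ] [ 27.2 107.2  98. ]
bdE1 [ 0.5489 -0.2106  0.016 ] [ 31.  107.2  16.6]
barL [ 0.5389 -0.3085  0.045 ] [-65.7  78.2  34.9]
barR [ 0.5377 -0.2911  0.045 ] [-48.3  78.2  34.6]
barL [ 0.5936 -0.3031  0.045 ] [-65.   78.1 -20.1]
barR [ 0.5919 -0.2875  0.045 ] [-49.3  78.1 -19.7]
barL [ 0.5413 -0.3115  0.035 ] [-68.9  88.2  32.8]
barR [ 0.54   -0.2933  0.035 ] [-50.6  88.2  32.5]
```

View pics/w6z.png

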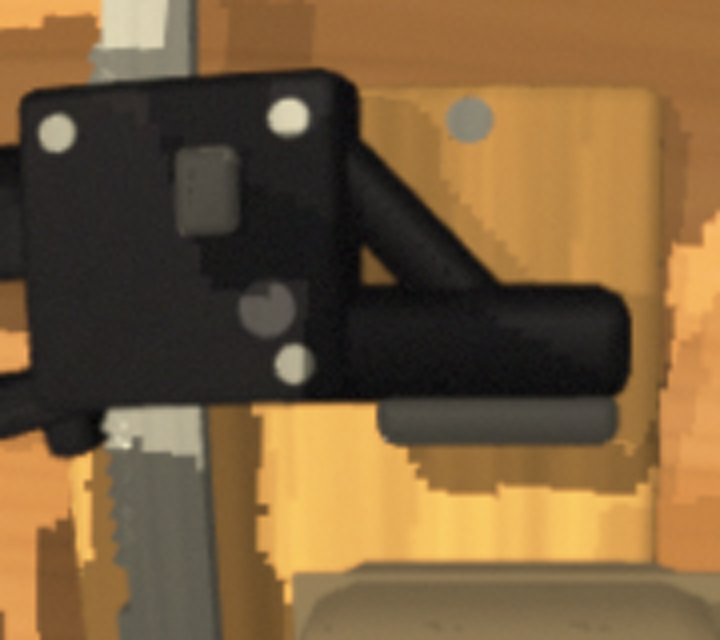

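```bash
python3 -m crank '[[-0.7,10,-1.5,0,0,0,-0.3],[0,20,0,0,0,0,-0.3],[0,20,0,0,0,0,-0.3],[0,15,0,0,0,0,-0.3],[0,9,0,0,0,0,-0.3],[0,4,0,0,0,0,-0.3],[0,0,0,0,0,0,-0.3]]'; python3 - <<'E'
from h import *
c=cam("wrist","pics/w7.png")
E
```

```text
time: 10.05
tool_pos: [0.5699, -0.241, 0.0453]
orientation: [-90.0, 0.0, 94.9]
force: [0.3, -0.4, -0.5]
opening: 0.0466
```

View pics/w7.png

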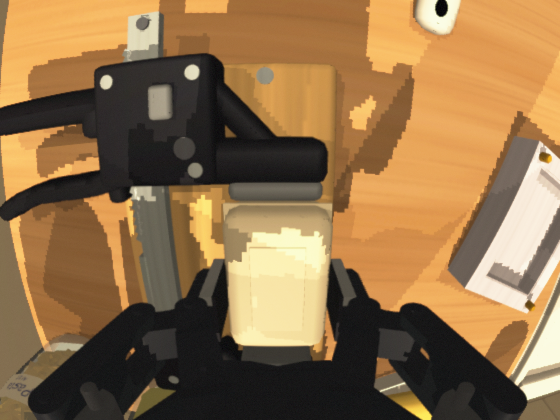

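```bash
for i in 1; do python3 -m crank '[[0,2,0,0,0,0,-0.3],[0,0,0,0,0,0,-0.3]]'; done; python3 -m crank '[[0,1,0,0,0,0,-0.3],[0,0,0,0,0,0,-0.3]]';  python3 -m crank '[[0,0.7,0,0,0,0,-0.3],[0,0,0,0,0,0,-0.3]]'
```

```text
time: 10.35
tool_pos: [0.57, -0.241, 0.0437]
orientation: [-90.0, 0.0, 94.9]
force: [0.8, 0.7, -1.1]
opening: 0.0467
time: 10.6
tool_pos: [0.5698, -0.2409, 0.0424]
orientation: [-90.0, 0.0, 94.9]
force: [-0.5, -0.6, -1.3]
opening: 0.0464
time: 10.85
tool_pos: [0.5699, -0.241, 0.0417]
orientation: [-90.0, 0.0, 94.9]
force: [0.2, 0.1, 1.2]
opening: 0.0468
```

```bash
python3 -m crank '[[0,0.6,0,0,0,0,-0.3],[0,0,0,0,0,0,-0.3]]';python3 -m crank '[[0,0,0,0,0,0,0],[0,0,0,0,0,0,0.15],[0,0,0,0,0,0,0.35],[0,0,0,0,0,0,0.35]]'
```

```text
time: 11.1
tool_pos: [0.5699, -0.2409, 0.0417]
orientation: [-90.0, 0.0, 94.9]
force: [-3.1, 0.3, 7.0]
opening: 0.047
time: 11.6
tool_pos: [0.5698, -0.2409, 0.0409]
orientation: [-90.0, -0.0, 94.9]
force: [0.4, -0.5, 0.8]
opening: 0.0575
```

```bash
python3 -m crank '[[0,-5,0,0,0,0,0.35],[0,-12,0,0,0,0,0.35],[0,-20,0,0,0,0,0.35],[0,-30,0,0,0,0,0.35],[0,-12,0,0,0,0,0.35],[0,0,0,0,0,0,0]]'; python3 - <<'E'
from h import *
c=cam("wrist","pics/w8.png"); p,R=tool()
f=lambda u,v,h:(onz(c,u,v,h).round(4))
c2=cam("scene","pics/s8.png"); a=cv2.imread("pics/s8.png")
cv2.imwrite("pics/s8z.png",cv2.resize(a[130:270,180:330],None,fx=4,fy=4))
cv2.imwrite("pics/w8z.png",cv2.resize(cv2.imread("pics/w8.png")[130:330,170:380],None,fx=3,fy=3))
E
```

```text
time: 12.35
tool_pos: [0.5705, -0.2412, 0.1216]
orientation: [-90.1, 0.1, 94.9]
force: [0.1, 0.8, 0.6]
opening: 0.0431
```

View pics/w8z.png

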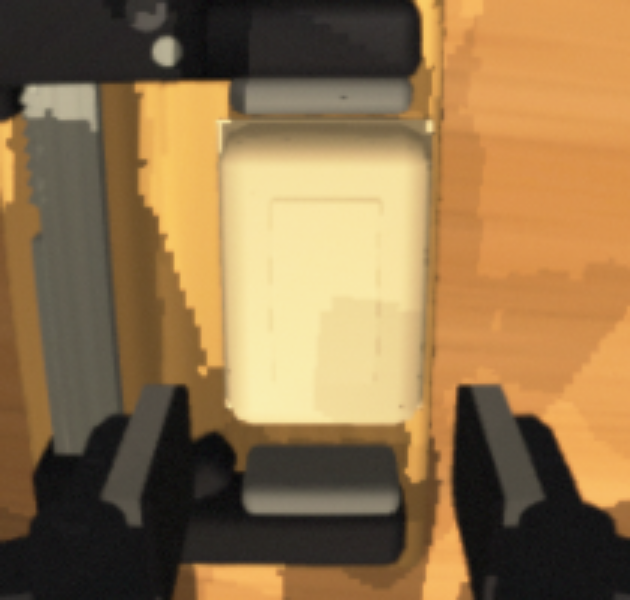

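View pics/s8z.png

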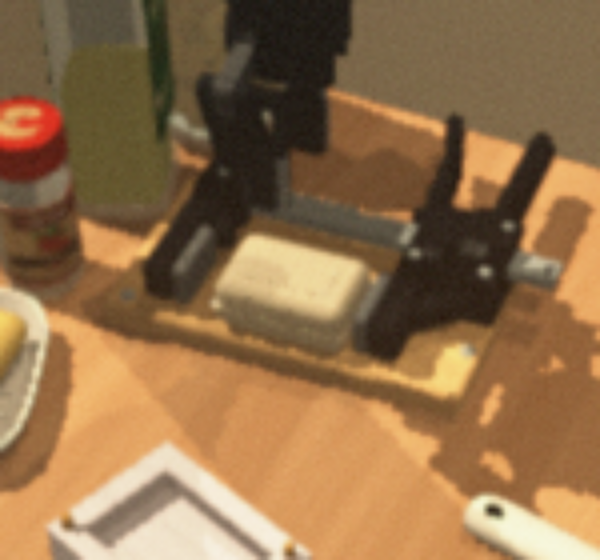

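```bash
python3 - <<'E'
from h import *
s=sense(); print(s["joints"].round(1))
a=cv2.imread("pics/s8.png"); cv2.imwrite("pics/s8b.png",cv2.resize(a[0:300,100:500],None,fx=1.9,fy=1.9))
c=cam("top")
print(proj(c,[.57,-.24,.3]),proj(c,[.57,-.24,.4]))
for n,u,v,h in [("bottleCap",332,93,.268),("jarlid",365,120,.17)]: print(n,onz(c,u,v,h))
E
```

```text
[ -24.    32.9   98.5   -0.    48.7 -119. ]
[296.87486468 164.49272545] [300.20007446 149.36466488]
bottleCap [ 0.71484162 -0.30427599  0.268     ]
jarlid [ 0.69870462 -0.38639459  0.17      ]
```

View pics/s8b.png

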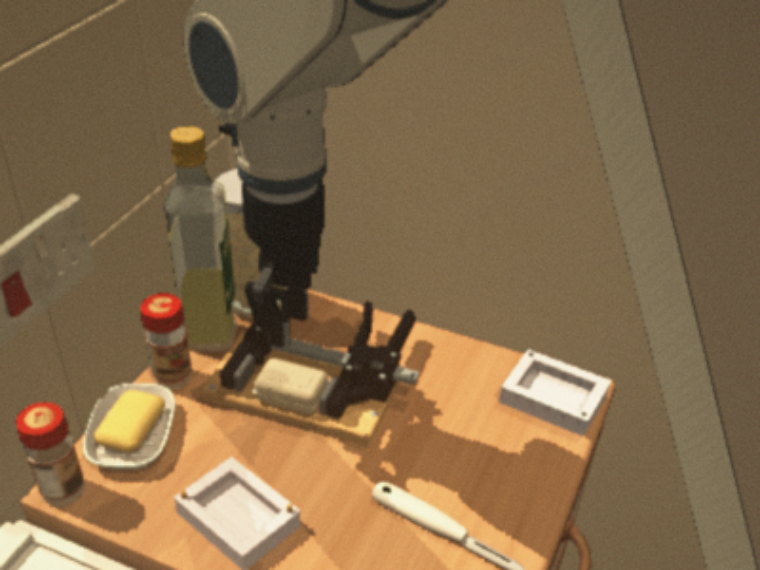

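```bash
python3 - <<'E'
from h import *
print(go([.5682,-.3633,.10],94.9))
E
python3 -m crank '[[-10,0,0,0,0,0,-1],[-25,0,0,0,0,0,-1],[-35,0,0,0,0,0,-1],[-30,0,0,0,0,0,-1],[-15,0,0,0,0,0,-1],[-5,0,0,0,0,0,-1],[0,0,0,0,0,0,-1]]'; python3 - <<'E'
from h import *
print(go([.5682,-.3633,.10],94.9),sense()["joints"].round(1))
c=cam("wrist","pics/w9.png")
E
```

```text
(array([-122.1,   19.2,   11.5]), array([-0.0012,  0.0007,  0.0007]))
time: 13.38
tool_pos: [0.5799, -0.3603, 0.1197]
orientation: [-90.0, -0.0, 94.9]
force: [-0.1, 0.7, 0.6]
opening: -0.0001
(array([-2. , 19.7, 11.9]), array([-0.0004,  0.0004,  0.0005])) [ -32.9   37.4   89.6    0.    53.1 -127.8]
```

View pics/w9.png

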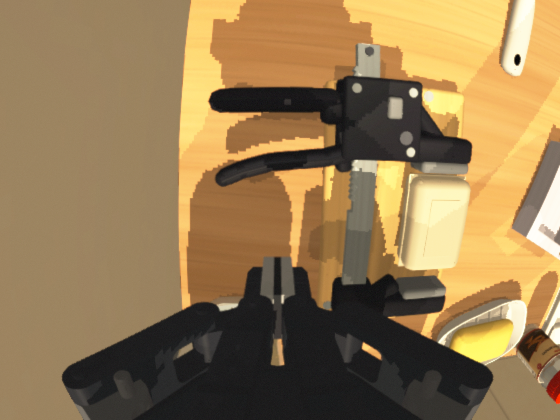

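```bash
python3 - <<'E'
from h import *
c=cam("wrist"); p,R=tool()
a=c["img"][60:280,190:380]; cv2.imwrite("pics/w9z.png",cv2.resize(a[:,:,::-1],None,fx=3.4,fy=3.4,interpolation=cv2.INTER_CUBIC))
for u,v in [(277,166),(277,153),(240,180),(218,180),(211,100),(277,112),(277,89)]:
    w=onz(c,u,v,.043); print(u,v,w.round(4),(R.T@(w-p)*1000).round(1))
E
```

```text
277 166 [ 0.5364 -0.3631  0.043 ] [ 0.2 76.9 43.7]
277 153 [ 0.5281 -0.3639  0.043 ] [ 0.2 76.9 52.1]
240 180 [ 0.5475 -0.3862  0.043 ] [-23.7  76.9  34.7]
218 180 [ 0.5486 -0.4007  0.043 ] [-38.2  76.9  34.8]
211 100 [ 0.4972 -0.4081  0.043 ] [-41.2  76.9  86.7]
277 112 [ 0.5021 -0.3661  0.043 ] [ 0.2 76.9 78.1]
277 89 [ 0.4877 -0.3674  0.043 ] [ 0.2 76.9 92.7]
```

View pics/w9z.png

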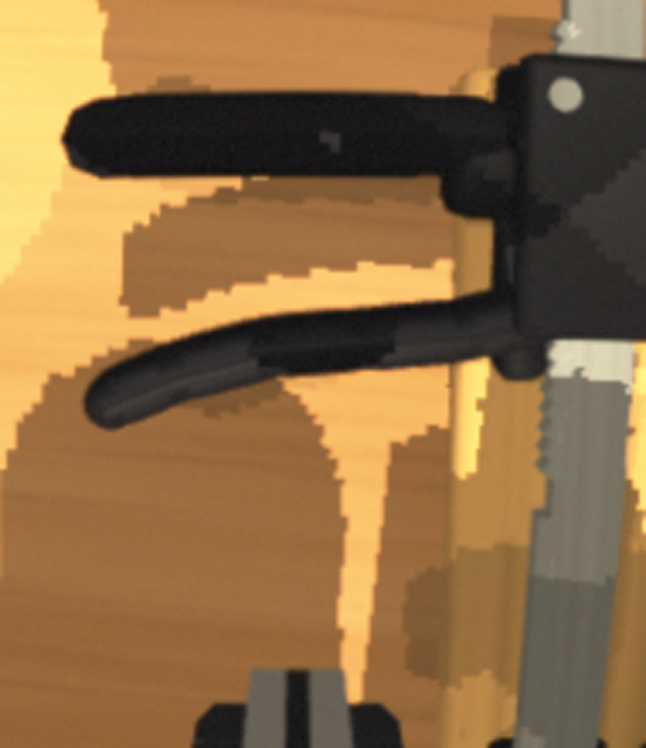

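```bash
python3 -m crank '[[0,10,3,0,0,0,-1],[0,25,5,0,0,0,-1],[0,30,4,0,0,0,-1],[0,20,0,0,0,0,-1],[0,8.5,0,0,0,0,-1],[0,0,0,0,0,0,-1]]'; python3 - <<'E'
from h import *
c=cam("wrist","pics/w10.png"); cv2.imwrite("pics/w10z.png",c["img"][:,:,::-1])
E
```

```text
time: 14.22
tool_pos: [0.5682, -0.3613, 0.0261]
orientation: [-90.0, -0.0, 95.0]
force: [0.5, 0.1, 0.5]
opening: -0.0001
```

View pics/w10.png

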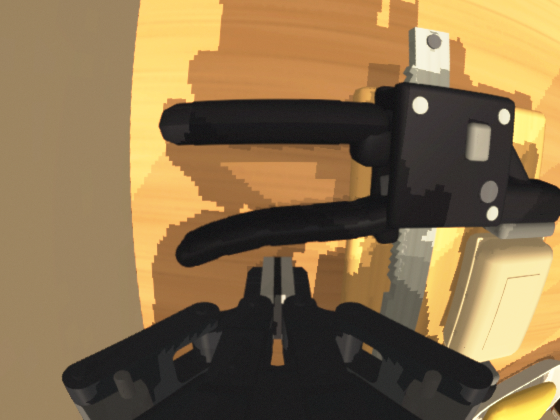

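```bash
python3 -m crank '[[0,0,6,0,0,0,-1],[0,0,8,0,0,0,-1],[0,0,4,0,0,0,-1],[0,0,4,0,0,0,-1],[0,0,0,0,0,0,-1]]';  python3 -m crank '[[0,0,4,0,0,0,-1],[0,0,4,0,0,0,-1],[0,0,0,0,0,0,-1]]';  python3 -m crank '[[0,0,4,0,0,0,-1],[0,0,3,0,0,0,-1],[0,0,0,0,0,0,-1]]'
```

```text
time: 14.9
tool_pos: [0.5463, -0.3637, 0.0269]
orientation: [-90.0, 0.0, 94.9]
force: [2.6, -1.1, 1.8]
opening: 0.0001
time: 15.28
tool_pos: [0.5393, -0.3652, 0.027]
orientation: [-90.1, 0.1, 94.9]
force: [5.7, -4.0, -1.4]
opening: 0.0003
time: 15.65
tool_pos: [0.5327, -0.3662, 0.027]
orientation: [-90.2, 0.2, 94.9]
force: [6.7, -4.5, -1.3]
opening: -0.0003
```

```bash
python3 - <<'E'
from h import *
c=cam("wrist","pics/w11.png"); print(sense()["force"],sense()["ft_torque"])
E
```

```text
[ 5.49869476 -6.13331503 -1.60779664] [-0.84833972 -0.8594021   0.08846969]
```

View pics/w11.png

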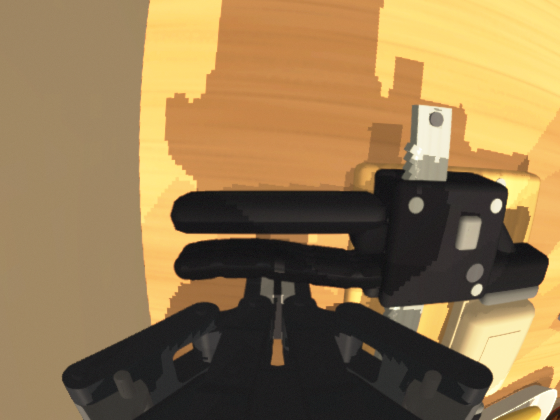

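```bash
python3 -m crank '[[0,0,4,0,0,0,-1],[0,0,0,0,0,0,-1]]'; python3 -m crank '[[0,0,4,0,0,0,-1],[0,0,0,0,0,0,-1]]'
```

```text
time: 15.95
tool_pos: [0.5296, -0.3666, 0.0271]
orientation: [-90.3, 0.2, 94.9]
force: [9.2, -4.7, -3.0]
opening: -0.0002
time: 16.2
tool_pos: [0.5287, -0.3669, 0.0273]
orientation: [-90.6, 0.3, 94.9]
force: [19.9, -1.0, -9.7]
opening: 0.0
```

```bash
python3 -m crank '[[0,0,-4,0,0,0,-1],[0,0,0,0,0,0,-1]]'; python3 - <<'E'
from h import *
c=cam("wrist","pics/w12.png"); c2=cam("scene","pics/s12.png"); a=cv2.imread("pics/s12.png")
cv2.imwrite("pics/s12z.png",cv2.resize(a[130:270,180:330],None,fx=4,fy=4))
E
```

```text
time: 16.45
tool_pos: [0.5296, -0.3663, 0.0271]
orientation: [-90.2, 0.2, 95.0]
force: [6.9, -3.1, -2.5]
opening: 0.0003
```

View pics/w12.png

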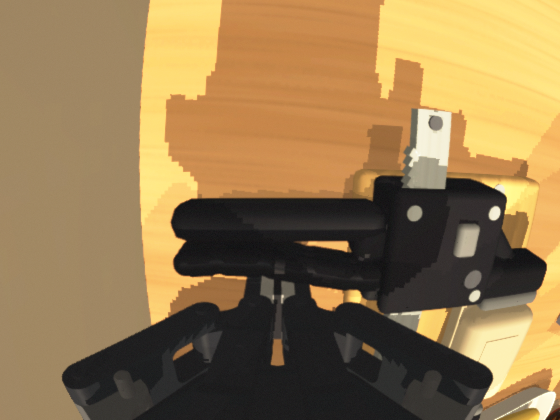

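View pics/s12z.png

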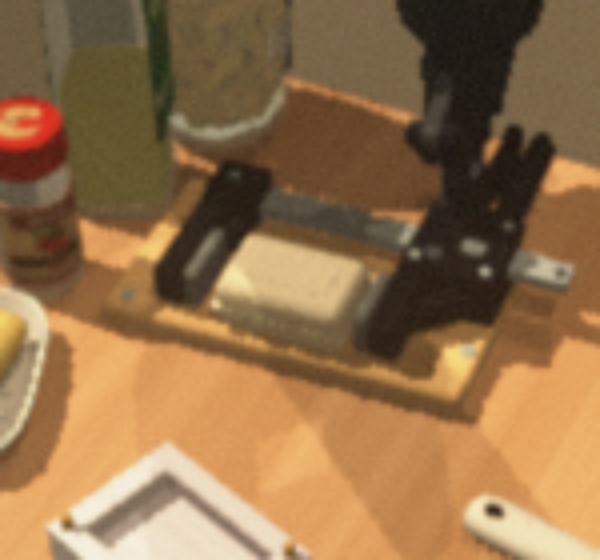

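```bash
python3 -m crank '[[0,0,-9,0,0,0,-1],[0,0,-9,0,0,0,-1],[0,0,-7,0,0,0,-1],[0,0,0,0,0,0,-1],[0,0,0,0,0,0,-1]]';python3 - <<'E'
from h import *
c2=cam("scene","pics/s13.png"); a=cv2.imread("pics/s13.png")
cv2.imwrite("pics/s13z.png",cv2.resize(a[150:250,200:300],None,fx=6,fy=6,interpolation=cv2.INTER_CUBIC))
c=cam("wrist","pics/w13.png")
E
```

```text
time: 17.18
tool_pos: [0.5518, -0.3626, 0.0262]
orientation: [-90.0, -0.0, 94.9]
force: [1.6, 1.3, -1.3]
opening: 0.0
```

View pics/s13z.png

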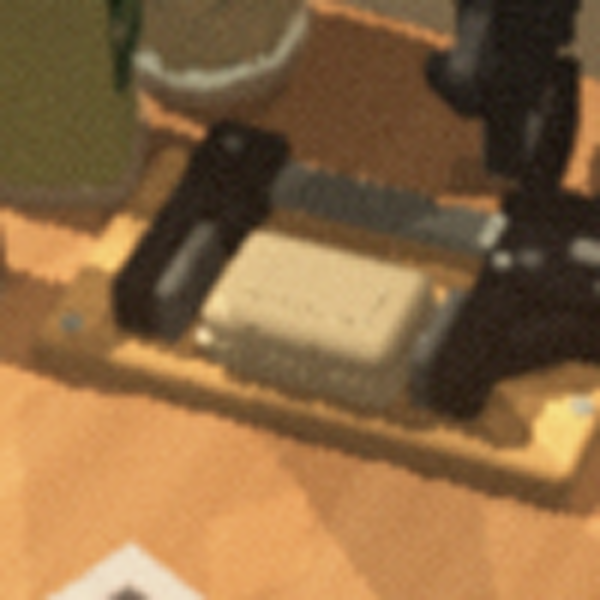

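View pics/w13.png

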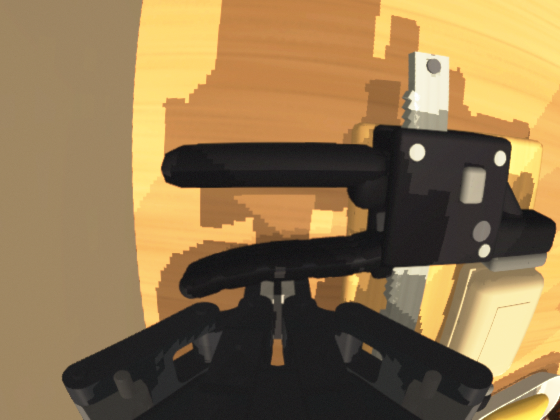

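```bash
python3 -m crank '[[0,0,-4,0,0,0,-1],[0,0,0,0,0,0,-1],[0,0,7,0,0,0,-1],[0,0,7,0,0,0,-1],[0,0,7,0,0,0,-1],[0,0,0,0,0,0,-1]]';  python3 -m crank '[[0,0,4,0,0,0,-1],[0,0,0,0,0,0,-1]]'; python3 -m crank '[[0,0,4,0,0,0,-1],[0,0,0,0,0,0,-1]]'
```

```text
time: 18.02
tool_pos: [0.5358, -0.3657, 0.0272]
orientation: [-90.2, 0.1, 94.9]
force: [5.0, -3.8, -1.1]
opening: -0.0005
time: 18.27
tool_pos: [0.5323, -0.3663, 0.0272]
orientation: [-90.2, 0.2, 94.9]
force: [5.7, -4.3, -2.7]
opening: 0.0001
time: 18.52
tool_pos: [0.5295, -0.3668, 0.0273]
orientation: [-90.3, 0.2, 94.9]
force: [9.7, -3.0, -4.5]
opening: -0.0001
```

```bash
python3 -m crank '[[0,0,-9,0,0,0,-1],[0,0,-10,0,0,0,-1],[0,0,-10,0,0,0,-1],[0,0,0,0,0,0,-1]]';python3 - <<'E'
from h import *
c2=cam("scene","pics/s14.png"); a=cv2.imread("pics/s14.png")
cv2.imwrite("pics/s14z.png",cv2.resize(a[150:250,200:300],None,fx=6,fy=6,interpolation=cv2.INTER_CUBIC))
for s,l in(("s8",0),("s13",1),("s14",2)):
    pass
E
```

```text
time: 19.02
tool_pos: [0.5565, -0.3621, 0.0263]
orientation: [-90.0, -0.0, 95.0]
force: [0.5, -0.9, -0.6]
opening: 0.0001
```

View pics/s14z.png

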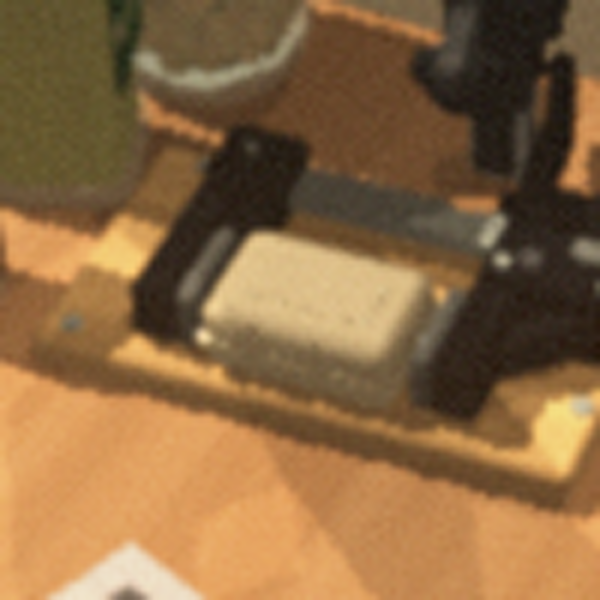

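```bash
python3 -m crank '[[0,0,7,0,0,0,-1],[0,0,7,0,0,0,-1],[0,0,6,0,0,0,-1],[0,0,0,0,0,0,-1]]';  python3 -m crank '[[0,0,4,0,0,0,-1],[0,0,0,0,0,0,-1]]'; python3 -m crank '[[0,0,3,0,0,0,-1],[0,0,0,0,0,0,-1]]'; python3 -m crank '[[0,0,2,0,0,0,-1],[0,0,0,0,0,0,-1]]'; python3 - <<'E'
from h import *
c2=cam("scene","pics/s15.png"); a=cv2.imread("pics/s15.png")
cv2.imwrite("pics/s15z.png",cv2.resize(a[150:250,200:300],None,fx=6,fy=6,interpolation=cv2.INTER_CUBIC))
E
```

```text
time: 19.58
tool_pos: [0.5366, -0.3656, 0.027]
orientation: [-90.1, 0.1, 94.9]
force: [5.5, -2.8, -2.6]
opening: -0.0001
time: 19.82
tool_pos: [0.5331, -0.3661, 0.0271]
orientation: [-90.2, 0.2, 94.9]
force: [5.9, -5.1, -3.7]
opening: 0.0
time: 20.08
tool_pos: [0.5305, -0.3665, 0.0271]
orientation: [-90.2, 0.2, 94.9]
force: [7.0, -4.2, -4.3]
opening: 0.0001
time: 20.32
tool_pos: [0.5295, -0.3667, 0.0272]
orientation: [-90.3, 0.2, 94.9]
force: [11.3, -3.3, -5.1]
opening: -0.0004
```

View pics/s15z.png

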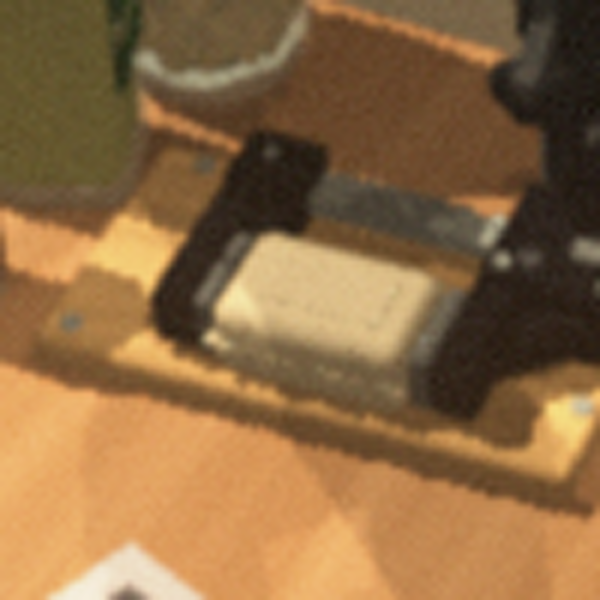

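```bash
python3 -m crank '[[0,0,-9,0,0,0,-1],[0,0,-10,0,0,0,-1],[0,0,-10,0,0,0,-1],[0,0,0,0,0,0,-1],[0,0,0,0,0,0,-1]]'; python3 -m crank '[[0,0,5,0,0,0,-1],[0,0,5,0,0,0,-1],[0,0,3,0,0,0,-1],[0,0,0,0,0,0,-1]]';  python3 -m crank '[[0,0,3,0,0,0,-1],[0,0,0,0,0,0,-1]]'; python3 -m crank '[[0,0,3,0,0,0,-1],[0,0,0,0,0,0,-1]]'
```

```text
time: 21.0
tool_pos: [0.5556, -0.3623, 0.0262]
orientation: [-89.9, -0.0, 94.9]
force: [0.2, 0.4, -0.1]
opening: 0.0003
time: 21.5
tool_pos: [0.5434, -0.3642, 0.0268]
orientation: [-90.0, 0.0, 94.9]
force: [3.4, -2.2, -0.1]
opening: -0.0003
time: 21.75
tool_pos: [0.5413, -0.3647, 0.0269]
orientation: [-90.1, 0.1, 94.9]
force: [5.4, -2.8, -2.2]
opening: 0.0003
time: 22.0
tool_pos: [0.5388, -0.3653, 0.0269]
orientation: [-90.2, 0.2, 94.9]
force: [7.1, -3.7, -4.3]
opening: -0.0002
```

```bash
python3 -m crank '[[0,0,2.5,0,0,0,-1],[0,0,0,0,0,0,-1]]';  python3 -m crank '[[0,0,2.5,0,0,0,-1],[0,0,0,0,0,0,-1]]'; python3 - <<'E'
from h import *
c2=cam("scene","pics/s16.png"); a=cv2.imread("pics/s16.png")
cv2.imwrite("pics/s16z.png",cv2.resize(a[150:250,200:300],None,fx=6,fy=6,interpolation=cv2.INTER_CUBIC))
print(sense()["force"])
E
```

```text
time: 22.25
tool_pos: [0.5368, -0.3657, 0.027]
orientation: [-90.2, 0.2, 94.9]
force: [8.2, -5.2, -5.4]
opening: -0.0
time: 22.5
tool_pos: [0.5346, -0.3661, 0.027]
orientation: [-90.3, 0.2, 94.9]
force: [9.0, -5.2, -5.2]
opening: -0.0005
[ 9.41562104 -4.71820182 -5.9315434 ]
```

View pics/s16z.png

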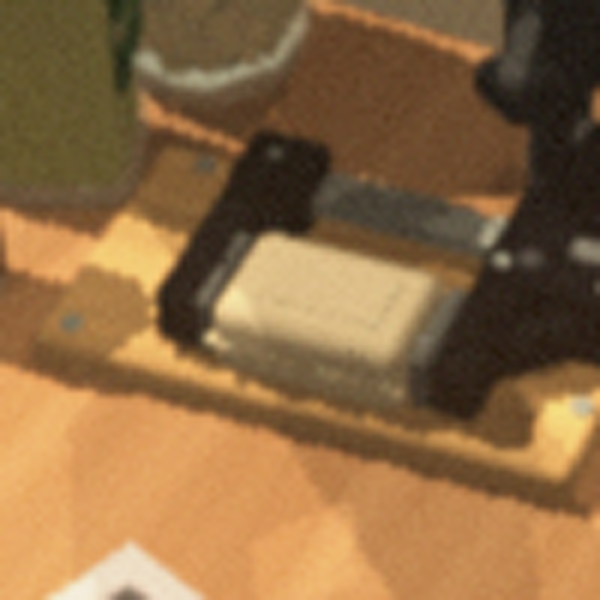

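```bash
python3 -m crank '[[0,0,2.5,0,0,0,-1],[0,0,0,0,0,0,-1]]';  python3 -m crank '[[0,0,1.5,0,0,0,-1],[0,0,0,0,0,0,-1]]'; python3 - <<'E'
from h import *
c2=cam("scene","pics/s17.png"); a=cv2.imread("pics/s17.png")
cv2.imwrite("pics/s17z.png",cv2.resize(a[150:250,200:300],None,fx=6,fy=6,interpolation=cv2.INTER_CUBIC))
c=cam("wrist","pics/w17.png");print(sense()["force"])
E
```

```text
time: 22.8
tool_pos: [0.5324, -0.3665, 0.0271]
orientation: [-90.3, 0.2, 94.9]
force: [10.0, -6.2, -6.2]
opening: -0.0003
time: 23.05
tool_pos: [0.5312, -0.3666, 0.0271]
orientation: [-90.3, 0.2, 94.9]
force: [11.7, -6.0, -6.7]
opening: -0.0003
[10.75130347 -4.80050514 -6.94467371]
```

View pics/s17z.png

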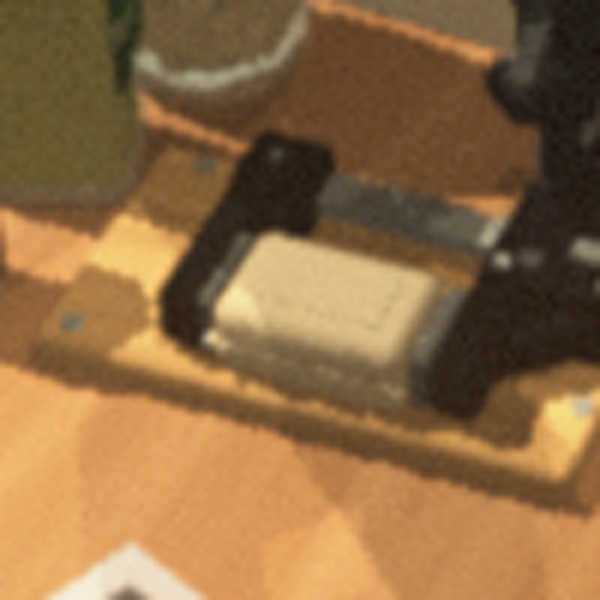

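View pics/w17.png

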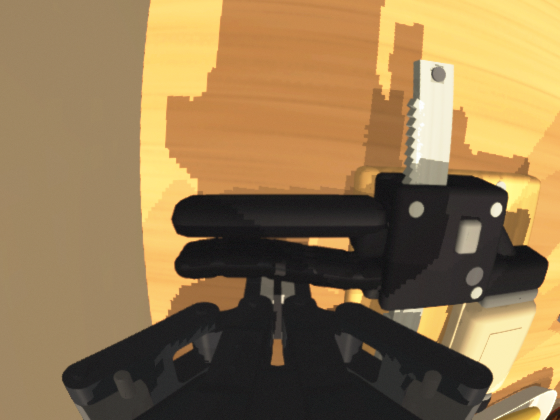

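```bash
python3 -m crank '[[0,0,1,0,0,0,-1],[0,0,0,0,0,0,-1],[0,0,0,0,0,0,-1],[0,0,0,0,0,0,-1]]';  python3 -m crank '[[0,0,0,0,0,0,-1],[0,0,0,0,0,0,-1],[0,0,0,0,0,0,-1],[0,0,0,0,0,0,-1]]'; python3 - <<'E'
from h import *
c2=cam("scene","pics/s18.png"); print(sense()["force"])
a=cv2.imread("pics/s17.png").astype(int);b=cv2.imread("pics/s0.png") if 0 else cv2.imread("pics/scene0.png")
E
```

```text
time: 23.65
tool_pos: [0.5304, -0.3668, 0.0271]
orientation: [-90.3, 0.3, 94.9]
force: [11.6, -6.3, -6.8]
opening: 0.0
time: 24.15
tool_pos: [0.5304, -0.3668, 0.0271]
orientation: [-90.3, 0.3, 94.9]
force: [11.4, -4.5, -6.5]
opening: -0.0003
[11.9660267  -5.18914406 -7.135795  ]
```

View pics/s18.png

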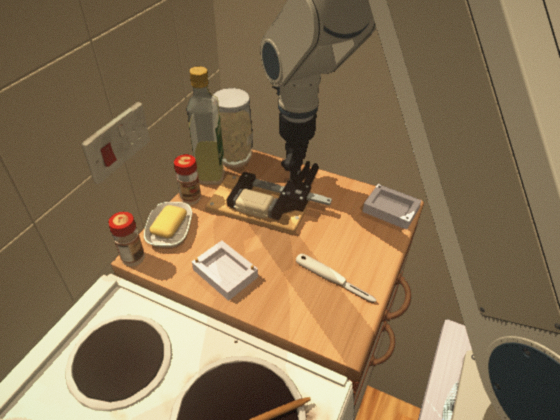

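The force on the trigger is steady at about 11.5 N. The soap sits between both pads (around pixel 255,203). The empty mould (225,268), mould top, peeler, dish and bottle are where they started. I'm handing in.

```bash
python3 -c "
from station import order
print(order.finish_job())"
```

```text
the job is handed in; nothing more can be done
None
```

I lifted the soap out of the mould and laid it flat between the pads, in line with them to within about 1 mm. Then I worked the trigger from behind with shut fingers: three full strokes brought the far jaw up, and a fourth is held, gripping the soap. I handed in at about 24 s of the 58 s.

- **Grip:** In the last checks the push on the trigger held steady at about 11.5 N, against about 6 N unloaded at the same spot. I put the pad force at roughly 10–15 N, inside the 5–35 N band. This is worked out from the push and the jaw travel, not measured directly.
- **Trigger and contact:** The trigger is held about 1 mm short of its hard stop. The last scene picture shows both pads against the soap ends.
- **Other things:** By eye, the mould halves, peeler, dish and bottle are where they were.
- **Disagreements:** The three cameras differed by 2–3 mm, so I used their mean and then aligned against the wrist view. There was also an unplanned side and downward force of about 5–7 N on the fingers during the hold, probably friction from the blade. On the first stroke I briefly pushed to about 20 N against the trigger's stop, before the jaw had reached the soap.

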